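# Draw the bronze trial weight from its snug compartment onto the check scale

### The arm

A 6-joint arm with a two-finger parallel gripper is mounted at the origin on the work surface. World frame = base frame: x ahead of the robot, y to its left, z up, the work surface at z = 0. Lengths are in m, angles in degrees, forces in N, time in s.
With the tool pointing down it reaches from about 0.275 to 0.825 m from the base axis. Payload 5.2 kg.
Tool frame: the origin (TCP) lies on the centre line of the jaws, within the pads' length; the fingertips stand 22 mm ahead of it and the grasp point (between the pads) lies 3 mm ahead of it; z points along the fingers, y is the line along which they close (so a half turn about z gives the same grasp; the last joint's range is limited). The gripper opens to 93 mm and grips with 3 to 60 N. Pads are 15 mm wide; open, the fingers measure 128 mm over their backs; the gripper's body (75 mm by 188 mm) begins 65 mm behind the grasp point.
Start: joints at [-11.62, 14.817, 87.949, -0, 77.235, -11.62], TCP at [0.55, 0, 0.241] pointing down, gripper open.
Joint ranges: [-179.93, 179.93], [-52.35, 119.4], [10.71, 147.94], [-69.91, 249.91], [12.55, 155.21], [-178.61, 178.61]. Speed limits (degrees/s): [147.25, 147.25, 180, 180, 180, 180].

### API

Orientations are given as [roll, pitch, yaw] about the fixed x, y, z axes, in that order (R = Rz(yaw) Ry(pitch) Rx(roll)).
In Python, from bench import env gives the robot as it stands.
- The arm moves only by the tool jog_arm, never from a script. Its argument "moves" is text: rows parted by semicolons, each of 7 numbers parted by spaces: the shift along the tool's x, y, z normalised to -1 to 1, where 1 is 500 mm, then the turn, a rotation vector about the tool's x, y, z normalised to -1 to 1, where 1 is 90 degrees, then the opening, from -1 (shut) to 1 (fully open). A call has 1 to 10 rows; each row shifts and turns the commanded pose from where the row before left it, along the tool's axes as they then stand; what a row does not reach is not made up. A row lasts 1/8 s, in which the tool goes at most 62.5 mm and 10.7 degrees, less where a joint would pass 70% of its speed; a pose out of reach is approached as far as the arm can. A call with a number of a shift or a turn outside -1 to 1 is refused whole. A call with a gripper value outside its range is refused whole. The fingers move at their own pace and stop on an object; the grip force is fixed at half the most. Time passes only in rows, so rows that do not move let the fingers close. It gives the time, the measured TCP pose, the force, the opening and the grip force at its end, in the units of the state.
- env.get_obs(): the state, without advancing time (a new reading comes with each control period).
- env.get_image(name): name is "scene" or "side" or "wrist"; returns the picture (480x640x3 uint8, red, green, blue); there is no depth.
- env.get_calibration(name): a dict with "mtx" (3x3 intrinsics, pixels), "T" (4x4, takes a point from camera to world coordinates); the wrist camera has in their place "tool_from_camera" (4x4, takes a point from camera to tool coordinates, whose origin is the TCP and whose axes are the flange's). Camera axes: x right, y up, looking along -z (the intrinsics and any distortion apply to the point x, -y, -z); pixel columns grow to the right and rows downward; lengths in m; the calibration is good to about 2 mm. A picture is of the moment at which its call begins: read the wrist's pose just before it. get_calibration takes no time and is no camera call.
- env.job_done(): hands the job in; it is judged then, once.
The state is a dict: "t": time; "joint_pos": joint angles; "joint_velocities": joint speeds; "tau": joint torques, N m; "eef_pos": TCP position; "tcp_rot": TCP orientation; "force": force on the tool from outside, world axes, zero at the start; "torque": the same for the moment, N m; "opening": finger opening in m; "gripper_force": force on a finger pad.
Only numpy, scipy, OpenCV 4.12 (cv2) and the standard library are available. Lean on these libraries where they do the work, as an engineer would, in place of code of your own. Each camera call takes 0.05 s, during which the arm holds its last target. There are 200 camera calls.

### The job

Slide the bronze trial weight flat out of its compartment onto the steel plate of the scale docked in front, without lifting or tipping it, and leave it lying lengthwise on the plate, its rear end clear of the compartment mouth by about 10 mm or more. It is too snug to grip: draw it with the fingertips pressed on its rubber block, whose height you must feel for, and never press harder than 35 N or the scale is overloaded. Leave the other two weights, the mug and the canister where they are.

Things in the scene. Friction and masses are not known exactly. Their poses are not given: they have to be found in the camera images.
- rack: Green three-lane rack with a docked scale, fixed as one. Origin on the table at the middle of the lane mouths; +x into the lanes (away from the robot at yaw 0), z up. Lane centres y = -58, 0, +58 mm; lanes 52 mm wide, 130 mm deep from the open mouth (x = 0) to a back wall, open on top, level floors 45 mm above the table, walls 6 mm thick, tops at 85 mm. Rigid.
- plate (a point): Centre of the scale's steel plate top, at rack (-68, 0, 43) mm, axes as the rack's: 2 mm below the lane floors. The plate runs from x = -2 to -134 mm, y = -90 to +90 mm (rack frame), with front and side rims 8 mm high; the rim at x = -134 mm is an end stop. Before it lies a display housing 30 mm high, to x = -181 mm.
- bronze_weight: Brown-gold bar 100 x 46 x 20 mm (x, y, z), 0.6 to 0.87 kg, lying along a lane, front end 23 to 27 mm inside the mouth, 3 mm play each side. Origin: centre of underside. In its top a rubber block, 88 x 24 mm, stands 2 to 20 mm proud: it differs each time. Friction 1.2 on the rubber, 0.45 on rack and plate (both +-15 %): pressed with 10 to 20 N the bar follows the fingers.
- steel_weight: Dark steel bar of the same shape, with its own rubber block, in another lane, about 0.7 kg; to be left alone. Origin: centre of its underside.
- aluminium_weight: Pale aluminium bar of the same shape, with its own rubber block, in the third lane, about 0.27 kg; to be left alone. Origin: centre of its underside.
- mug: Chipped blue enamel mug, 84 mm wide, 85 mm high, to one side; leave alone. Origin: centre of its underside.
- canister: Dented aluminium screw-top canister, 89 mm wide, 131 mm high, to the other side; leave alone. Origin: centre of its underside.
Not all that is in view belongs to the job. What is shaped like the bronze_weight but purple or turquoise is not meant.

How it is judged (in metres and radians):
On the way:
1. the bronze weight has been drawn partly out of its compartment, lying flat (x of bronze_weight in the frame of rack below 0.03 m and angle between bronze_weight's own z axis and vertical below 0.15 rad).
At the end, for the whole second after the job is handed in: The bronze weight lies flat and still on the scale plate (height within 4 mm, tilt under 0.04 rad), within 0.25 rad of the lanes' direction, its centre 56 to 89 mm in front of the mouth (rear end about 6 mm or more clear) and within 75 mm of the plate's middle sideways (x of bronze_weight in the frame of rack between -0.089 and -0.056 m and y of bronze_weight in the frame of rack between -0.075 and 0.075 m and z of bronze_weight in the frame of rack between 0.039 and 0.046 m and angle between the x axis of bronze_weight and the x axis of rack, either way round below 0.25 rad and angle between bronze_weight's own z axis and vertical below 0.04 rad and linear speed of bronze_weight below 0.01 m/s); the robot touches nothing.
It fails at once if the fingers press on the bronze weight with more than 35 N (contact force between bronze_weight and the fingers above 35 N).
It fails at once if the bronze weight is lifted or tipped (z of bronze_weight in the frame of rack above 0.058 m or angle between bronze_weight's own z axis and vertical above 0.2 rad).
It fails at once if another weight, the mug or the canister is moved by more than 10 mm (distance of any of steel_weight, aluminium_weight, mug, canister from where it was at the start of the episode above 0.01 m).
It also fails if it takes over 48 s, if anything falls off the work surface, if the arm or the gripper's body presses on something with over 40 N, if the wrist force passes 120 N, or if a joint passes its speed limit or range.

## Working session

There is one attempt and no reset: what is moved stays moved. The work goes in short steps, Python scripts to look and compute and a tool call to move; the robot and the scene stay as the last step left them, time stands still between calls to the robot, and variables do not carry over. Pictures are saved under pics/ and viewed, at most 10 in all, crops included, and the job is handed in when it is done.

Besides the shell and the picture viewer there is one more tool, called after "Call:" in YAML: its name, and indented under it one key for each argument. jog_arm: Moves the arm, as the interface text tells. Scaled input: -1 to 1 covers 500 mm each way for a shift and 90 degrees each way for a turn. Its arguments: {"type":"object","properties":{"moves":{"type":"string"}},"required":["moves"]}

```bash
mkdir -p pics; python3 - <<'E'
from bench import env
import cv2,numpy as np
o=env.get_obs();print(o)
for n in("scene","wrist"):
    cv2.imwrite(f"pics/{n}0.png",env.get_image(n)[:,:,::-1])
for n in("scene","side","wrist"):
    print(n,{k:np.round(v,4).tolist() if not isinstance(v,str) else v for k,v in env.get_calibration(n).items()})
E
```

```text
{'t': 0.0, 'joint_pos': array([-1.16197744e+01,  1.48588987e+01,  8.80085205e+01,  6.33682867e-05,
        7.72341185e+01, -1.16208775e+01]), 'joint_velocities': array([ 0.00097077,  0.01110468,  0.08613034, -0.06714314,  0.08796375,
       -0.01893543]), 'tau': array([ 2.41929010e-04, -4.37298238e+01, -2.84004611e+01,  7.19661056e-02,
        4.11791797e-02, -1.14769305e-04]), 'eef_pos': array([5.49515026e-01, 1.21755166e-04, 2.39838965e-01]), 'tcp_rot': array([-1.79900556e+02, -2.05137300e-02,  9.00010712e+01]), 'force': array([ 0.34486793, -0.45109812,  0.95092782]), 'torque': array([-0.03311953,  0.00560033,  0.00319734]), 'gripper_force': 0.0, 'opening': 0.09307665935353097}
scene {'mtx': [[444.6175, 0.0, 321.7836], [0.0, 444.6175, 242.198], [0.0, 0.0, 1.0]], 'T': [[-0.7689, -0.4182, 0.4837, 1.1119], [0.639, -0.4785, 0.6022, 0.5989], [-0.0204, 0.7721, 0.6351, 0.6781], [0.0, 0.0, 0.0, 1.0]]}
side {'mtx': [[498.9366, 0.0, 326.7435], [0.0, 498.9366, 235.6304], [0.0, 0.0, 1.0]], 'T': [[0.8445, 0.3304, -0.4216, 0.1533], [-0.5354, 0.5417, -0.648, -0.7567], [0.0143, 0.7729, 0.6343, 0.8149], [0.0, 0.0, 0.0, 1.0]]}
wrist {'mtx': [[405.3209, 0.0, 316.8254], [0.0, 405.3209, 242.8674], [0.0, 0.0, 1.0]], 'tool_from_camera': [[0.0001, 0.9706, 0.2407, 0.0657], [1.0, 0.0001, -0.0009, -0.0002], [-0.0009, 0.2407, -0.9706, -0.1441], [0.0, 0.0, 0.0, 1.0]]}
```

View pics/scene0.png

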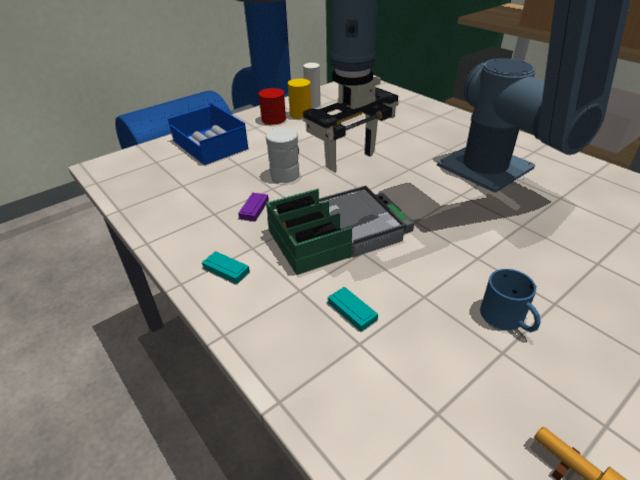

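View pics/wrist0.png

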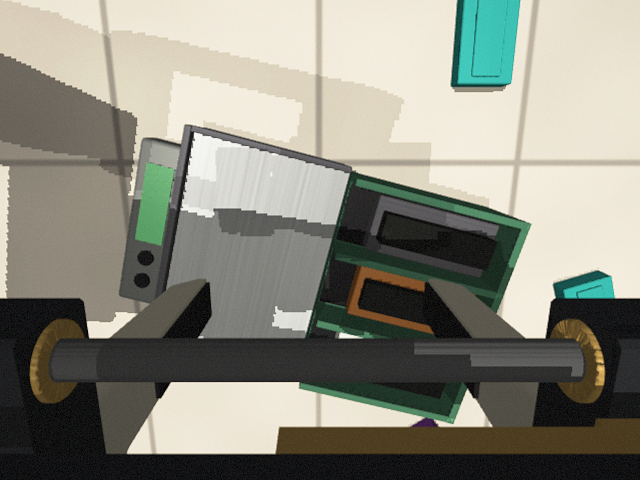

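The wrist view shows the rack turned slightly clockwise, with its outer top corners near (350,173), (530,222), (452,421) and (300,387). There is a dark bar at (440,230), a brown-gold bar at (395,295) and a third bar at about (395,380), half hidden. The turquoise and purple bars lie loose on the table and are not meant. I'll confirm in a crop and measure.

```bash
cat > h.py <<'E'
from bench import env
import cv2,numpy as np
from scipy.spatial.transform import Rotation as R
def cam(n,o=None):
    c=env.get_calibration(n)
    if n!="wrist": return np.array(c["mtx"]),np.array(c["T"])
    T=np.eye(4);T[:3,:3]=R.from_euler("xyz",o["tcp_rot"],degrees=True).as_matrix();T[:3,3]=o["eef_pos"]
    return np.array(c["mtx"]),T@np.array(c["tool_from_camera"])
def ray(n,px,z,o=None):
    K,T=cam(n,o);px=np.atleast_2d(px).astype(float)
    d=np.c_[(px[:,0]-K[0,2])/K[0,0],-(px[:,1]-K[1,2])/K[1,1],-np.ones(len(px))]@T[:3,:3].T
    return T[:3,3]+d*((z-T[2,3])/d[:,2])[:,None]
def proj(n,P,o=None):
    K,T=cam(n,o);q=(np.atleast_2d(P)-T[:3,3])@T[:3,:3]
    return np.c_[K[0,2]-K[0,0]*q[:,0]/q[:,2],K[1,2]+K[1,1]*q[:,1]/q[:,2]]
def fit(A,B): # rack xy A -> world xy B
    a,b=A-A.mean(0),B-B.mean(0);y=np.arctan2((a[:,0]*b[:,1]-a[:,1]*b[:,0]).sum(),(a*b).sum())
    M=np.array([[np.cos(y),-np.sin(y)],[np.sin(y),np.cos(y)]]);t=B.mean(0)-M@A.mean(0)
    return np.degrees(y),t,np.linalg.norm(A@M.T+t-B,axis=1)
E
python3 - <<'E'
from h import *
o=env.get_obs();w=cv2.imread("pics/wrist0.png")
P=ray("wrist",[[352,173],[530,222],[452,421],[300,387]],.085,o)[:,:2]
A=np.array([[0,.09],[.136,.09],[.136,-.09],[0,-.09]])
print(P.round(4).tolist(),fit(A,P))
cv2.imwrite("pics/w0c.png",cv2.resize(w[150:430,290:550],None,fx=2.14,fy=2.14))
s=env.get_image("side")[:,:,::-1];cv2.imwrite("pics/side0.png",s)
y,t,_=fit(A,P);c,sn=np.cos(np.radians(y)),np.sin(np.radians(y))
u=proj("side",[[t[0],t[1],.085]])[0].astype(int);print(u)
x0,y0=max(u[0]-130,0),max(u[1]-100,0)
cv2.imwrite("pics/s0c.png",cv2.resize(s[y0:y0+200,x0:x0+266],None,fx=3,fy=3));print(x0,y0)
E
```

```text
[[0.575, 0.0441], [0.7093, 0.0078], [0.6647, -0.1648], [0.5354, -0.1321]] (np.float64(-13.975369661327063), array([ 0.55512168, -0.04481977]), array([0.00245171, 0.00190096, 0.00069167, 0.00199258]))
[302 256]
172 156
```

View pics/w0c.png

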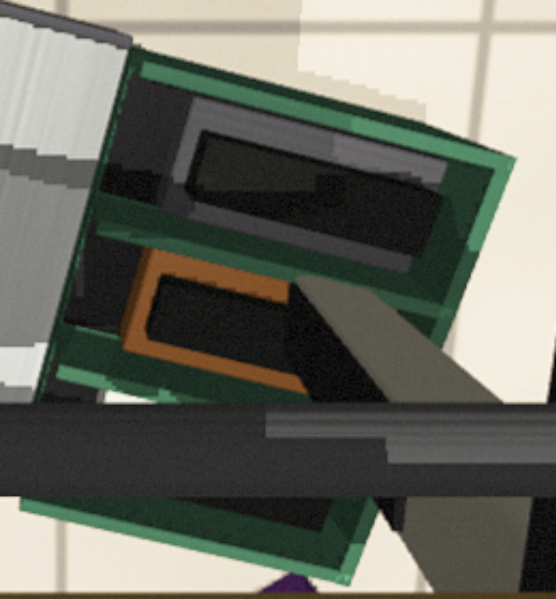

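View pics/s0c.png

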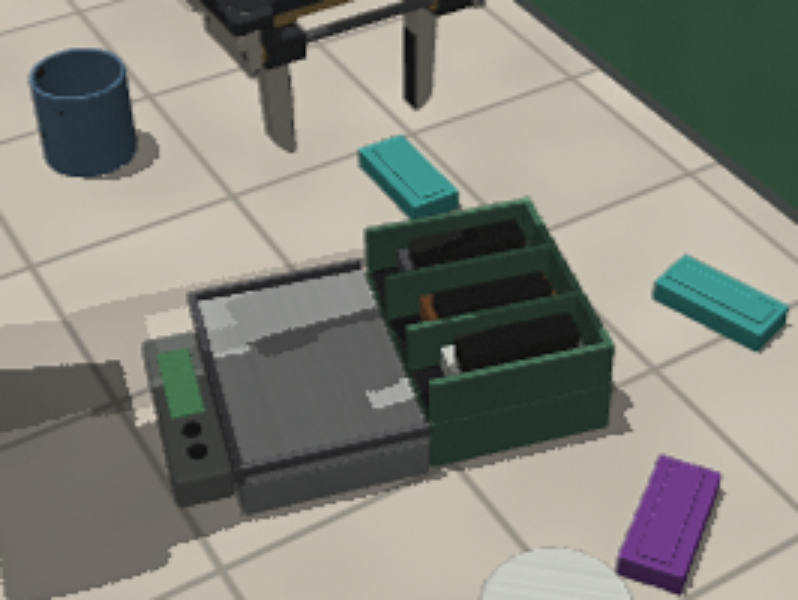

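The side crop and wrist crop agree. There are three rack bars in the wrist image: dark steel at (440,230), brown-gold at (395,295) in the middle lane, and a pale one in the lane at y = -58 (white end in the side view). The bronze is the middle one. The loose turquoise and purple bars are decoys. I'll refine the rack pose with both views.

```bash
python3 - <<'E'
from h import *
o=env.get_obs()
A=np.array([[0,.09],[.136,.09],[.136,-.09],[0,-.09]])
for n,px in(("wrist",[[356.4,179],[530.7,223.4],[453.5,422],[300.3,388.3]]),("side",[[294,232.7],[348,222],[376,271],[315.3,282.7]])):
    y,t,e=fit(A,ray(n,px,.085,o)[:,:2]);print(n,y,t,e.round(4))
    M=np.array([[np.cos(np.radians(y)),-np.sin(np.radians(y))],[np.sin(np.radians(y)),np.cos(np.radians(y))]])
    print("bar centre",M@[.075,0]+t)
# bronze front edge (top z .065): crop pts
q=np.array([[150,250],[122,348]])/2.14+[290,150];print(ray("wrist",q,.065,o))
print(o["eef_pos"],o["tcp_rot"])
E
```

```text
wrist -14.055217081293192 [ 0.55668826 -0.04670154] [0.0008 0.0009 0.0012 0.0011]
bar centre [ 0.62944292 -0.06491581]
side -14.76551182934626 [ 0.55645852 -0.04538677] [0.0041 0.0021 0.0014 0.0048]
bar centre [ 0.62898179 -0.06450155]
[[ 0.58511791 -0.03364596  0.065     ]
 [ 0.57507962 -0.07422557  0.065     ]]
[5.49636918e-01 1.16363530e-04 2.40046112e-01] [-1.79925175e+02 -1.54656782e-02  9.00035752e+01]
```

Call:
jog_arm:
  moves: "-0.032 0.04 0.04 0 0 0 -1; -0.032 0.04 0.04 0 0 0 -1; -0.033 0.04 0.05 0 0 0 -1; -0.033 0.039 0.05 0 0 0 -1; 0 0 0 0 0 0.078 -1; 0 0 0 0 0 0.078 -1; 0 0 0 0 0 0 -1; 0 0 0 0 0 0 -1; 0 0 0 0 0 0 -1; 0 0 0 0 0 0 -1"

```text
t: 1.4
eef_pos: [0.6295, -0.0649, 0.1508]
tcp_rot: [180.0, 0.0, 76.0]
force: [0.2, -0.1, 0.5]
opening: 0.0008
gripper_force: 0.0
```

```bash
python3 - <<'E'
from h import *
w=env.get_image("wrist")[:,:,::-1];s=env.get_image("side")[:,:,::-1]
a=cv2.resize(w,(400,300));b=cv2.resize(s[156:356,222:422],(400,400))
c=np.zeros((400,800,3),np.uint8);c[:300,:400]=a;c[:,400:]=b
cv2.imwrite("pics/m1.png",c)
E
```

```text
(no output)
```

View pics/m1.png

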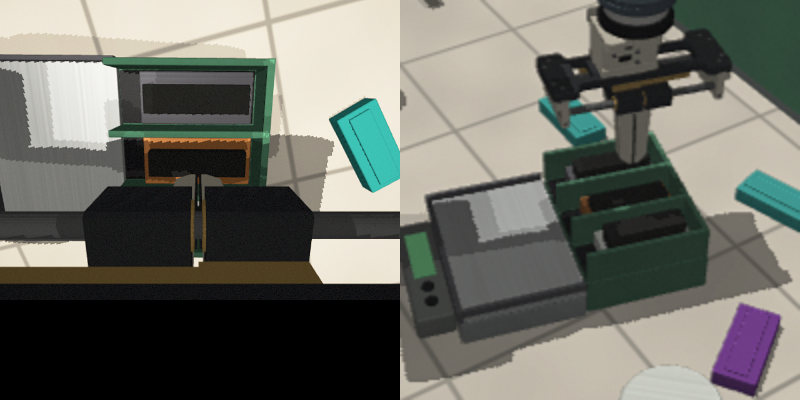

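Call:
jog_arm:
  moves: "0 0 0.03 0 0 0 -1; 0 0 0.03 0 0 0 -1; 0 0 0.016 0 0 0 -1; 0 0 0 0 0 0 -1; 0 0 0 0 0 0 -1"

```text
t: 2.12
eef_pos: [0.6297, -0.065, 0.1128]
tcp_rot: [180.0, 0.0, 76.0]
force: [0.4, 0.7, 0.3]
opening: 0.0007
gripper_force: 0.0
```

```bash
python3 - <<'E'
import cv2,numpy as np
from h import *
s=cv2.imread("pics/side0.png")
# predicted side-view pixel of bronze block front-top edge centre for heights
y=np.radians(-14.1);t=np.array([.5566,-.0463])
for x,l in((.030,"front"),(.118,"rear")):
  for z in(.067,.073,.079,.085):
    c=[t[0]+x*np.cos(y)-(v*np.sin(y)) for v in(.012,-.012)];d=[t[1]+x*np.sin(y)+v*np.cos(y) for v in(.012,-.012)]
    print(l,z,((proj("side",np.c_[c,d,[z,z]])-[172,156])*3).round(0).tolist())
print(env.get_obs()["eef_pos"],env.get_obs()["force"])
E
```

```text
front 0.067 [[430.0, 302.0], [440.0, 322.0]]
front 0.073 [[430.0, 296.0], [440.0, 316.0]]
front 0.079 [[430.0, 290.0], [440.0, 310.0]]
front 0.085 [[430.0, 284.0], [440.0, 304.0]]
rear 0.067 [[540.0, 279.0], [551.0, 299.0]]
rear 0.073 [[540.0, 273.0], [552.0, 293.0]]
rear 0.079 [[541.0, 267.0], [552.0, 287.0]]
rear 0.085 [[541.0, 261.0], [552.0, 281.0]]
[ 0.62974584 -0.06504894  0.11280702] [0.36087002 0.67435298 0.31362638]
```

Call:
jog_arm:
  moves: "0 0 0.004 0 0 0 -1; 0 0 0.004 0 0 0 -1; 0 0 0 0 0 0 -1"

```text
t: 2.5
eef_pos: [0.6294, -0.0649, 0.1086]
tcp_rot: [-180.0, -0.0, 76.0]
force: [0.4, -0.2, 0.5]
opening: 0.0004
gripper_force: 0.0
```

Call:
jog_arm:
  moves: "0 0 0.003 0 0 0 -1; 0 0 0.003 0 0 0 -1; 0 0 0 0 0 0 -1"

```text
t: 2.88
eef_pos: [0.6294, -0.0649, 0.1055]
tcp_rot: [-180.0, -0.0, 76.0]
force: [0.1, 0.7, -0.1]
opening: 0.0005
gripper_force: 0.0
```

Call:
jog_arm:
  moves: "0 0 0.002 0 0 0 -1; 0 0 0.002 0 0 0 -1; 0 0 0 0 0 0 -1"

```text
t: 3.25
eef_pos: [0.6294, -0.065, 0.1035]
tcp_rot: [-180.0, -0.0, 76.0]
force: [-0.2, 0.3, -0.3]
opening: 0.0003
gripper_force: 0.0
```

Call:
jog_arm:
  moves: "0 0 0.002 0 0 0 -1; 0 0 0.002 0 0 0 -1; 0 0 0 0 0 0 -1"

```text
t: 3.62
eef_pos: [0.6294, -0.065, 0.1015]
tcp_rot: [-180.0, 0.0, 76.0]
force: [-0.7, -0.0, -1.3]
opening: 0.0003
gripper_force: 0.0
```

Call:
jog_arm:
  moves: "0 0 0.002 0 0 0 -1; 0 0 0.001 0 0 0 -1; 0 0 0 0 0 0 -1"

```text
t: 4.0
eef_pos: [0.6295, -0.0649, 0.1001]
tcp_rot: [-180.0, -0.0, 76.0]
force: [0.0, -0.2, 0.9]
opening: 0.0008
gripper_force: 0.0
```

Call:
jog_arm:
  moves: "0 0 0.002 0 0 0 -1; 0 0 0.001 0 0 0 -1; 0 0 0 0 0 0 -1"

```text
t: 4.38
eef_pos: [0.6295, -0.065, 0.0987]
tcp_rot: [-180.0, 0.0, 76.0]
force: [0.2, -0.3, 0.3]
opening: -0.0001
gripper_force: 0.0
```

Call:
jog_arm:
  moves: "0 0 0.002 0 0 0 -1; 0 0 0.001 0 0 0 -1; 0 0 0 0 0 0 -1"

```text
t: 4.75
eef_pos: [0.6296, -0.065, 0.0986]
tcp_rot: [180.0, 0.0, 76.0]
force: [-2.9, 1.6, 8.5]
opening: 0.0003
gripper_force: 4.3
```

Call:
jog_arm:
  moves: "0 0 0.0015 0 0 0 -1; 0 0 0 0 0 0 -1; 0 0 0 0 0 0 -1"

```text
t: 5.12
eef_pos: [0.6296, -0.065, 0.0986]
tcp_rot: [179.9, 0.0, 76.0]
force: [-4.4, 0.8, 12.4]
opening: 0.0003
gripper_force: 6.3
```

Call:
jog_arm:
  moves: "0 0 0.002 0 0 0 -1; 0 0 0 0 0 0 -1; 0 -0.006 0 0 0 0 -1; 0 -0.006 0 0 0 0 -1; 0 -0.006 0 0 0 0 -1; 0 -0.006 0 0 0 0 -1"

```text
t: 5.88
eef_pos: [0.6224, -0.0634, 0.0986]
tcp_rot: [179.3, 0.0, 75.9]
force: [7.4, -2.0, 7.4]
opening: 0.0002
gripper_force: 3.6
```

```bash
python3 - <<'E'
from h import *
w=env.get_image("wrist")[:,:,::-1];o=env.get_obs();print(o["eef_pos"],o["force"])
cv2.imwrite("pics/m2.png",w[80:330,140:540])
E
```

```text
[ 0.62202735 -0.0633509   0.09859879] [ 5.57134199 -0.4702577   6.23554546]
```

View pics/m2.png

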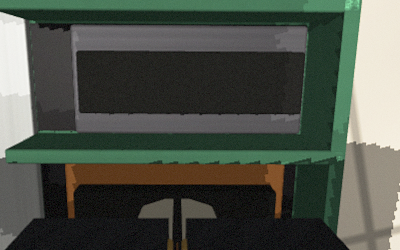

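Call:
jog_arm:
  moves: "0 0 0.002 0 0 0 -1; 0 -0.006 0.001 0 0 0 -1; 0 -0.006 0 0 0 0 -1; 0 -0.006 0 0 0 0 -1; 0 -0.006 0 0 0 0 -1"

```text
t: 6.55
eef_pos: [0.6127, -0.0611, 0.0986]
tcp_rot: [179.1, 0.0, 75.9]
force: [8.5, -2.4, 12.0]
opening: 0.0007
gripper_force: 5.7
```

Call:
jog_arm:
  moves: "0 -0.006 0.001 0 0 0 -1; 0 -0.006 0 0 0 0 -1; 0 -0.006 0 0 0 0 -1; 0 -0.006 0 0 0 0 -1; 0 -0.006 0 0 0 0 -1; 0 -0.006 0 0 0 0 -1"

```text
t: 7.3
eef_pos: [0.5961, -0.0571, 0.0985]
tcp_rot: [179.0, 0.0, 75.9]
force: [9.4, -2.3, 13.7]
opening: 0.0006
gripper_force: 6.6
```

Call:
jog_arm:
  moves: "0 -0.006 0 0 0 0 -1; 0 -0.006 0 0 0 0 -1; 0 -0.006 0 0 0 0 -1; 0 -0.006 0 0 0 0 -1; 0 -0.006 0 0 0 0 -1; 0 -0.006 0 0 0 0 -1; 0 -0.006 0 0 0 0 -1; 0 -0.006 0 0 0 0 -1"

```text
t: 8.3
eef_pos: [0.5732, -0.0514, 0.0986]
tcp_rot: [178.9, 0.0, 75.9]
force: [9.9, -2.6, 14.7]
opening: 0.0007
gripper_force: 7.2
```

Call:
jog_arm:
  moves: "0 -0.006 0 0 0 0 -1; 0 -0.006 0 0 0 0 -1; 0 -0.006 0 0 0 0 -1; 0 -0.006 0 0 0 0 -1; 0 -0.006 0 0 0 0 -1; 0 -0.006 0 0 0 0 -1"

```text
t: 9.05
eef_pos: [0.5556, -0.047, 0.0985]
tcp_rot: [178.9, 0.0, 75.9]
force: [8.4, -2.0, 14.2]
opening: 0.0004
gripper_force: 7.0
```

Call:
jog_arm:
  moves: "0 -0.006 0 0 0 0 -1; 0 -0.006 0 0 0 0 -1; 0 -0.006 0 0 0 0 -1; 0 -0.006 0 0 0 0 -1; 0 -0.006 0 0 0 0 -1"

```text
t: 9.68
eef_pos: [0.5407, -0.0432, 0.098]
tcp_rot: [179.0, 0.0, 75.9]
force: [8.5, -2.5, 13.5]
opening: 0.0007
gripper_force: 6.4
```

Call:
jog_arm:
  moves: "0 -0.006 0.0005 0 0 0 -1; 0 -0.006 0.0005 0 0 0 -1; 0 -0.006 0 0 0 0 -1; 0 -0.006 0 0 0 0 -1; 0 -0.006 0 0 0 0 -1; 0 -0.006 0 0 0 0 -1"

```text
t: 10.42
eef_pos: [0.5237, -0.039, 0.0977]
tcp_rot: [178.9, 0.0, 75.9]
force: [10.2, -1.0, 13.6]
opening: 0.0003
gripper_force: 6.9
```

Call:
jog_arm:
  moves: "0 -0.006 0.0005 0 0 0 -1; 0 -0.006 0.0005 0 0 0 -1; 0 -0.006 0 0 0 0 -1; 0 -0.006 0 0 0 0 -1; 0 -0.006 0 0 0 0 -1; 0 -0.006 0 0 0 0 -1"

```text
t: 11.18
eef_pos: [0.5066, -0.0348, 0.0973]
tcp_rot: [178.9, 0.0, 75.9]
force: [3.2, -0.6, 2.5]
opening: 0.0004
gripper_force: 0.0
```

Call:
jog_arm:
  moves: "0 0 0.001 0 0 0 -1; 0 0 0 0 0 0 -1; 0 0 0 0 0 0 -1"

```text
t: 11.55
eef_pos: [0.505, -0.0342, 0.0965]
tcp_rot: [179.1, 0.0, 75.9]
force: [5.5, -1.3, 19.5]
opening: 0.0004
gripper_force: 9.4
```

```bash
python3 - <<'E'
from h import *
w=env.get_image("wrist")[:,:,::-1];s=env.get_image("side")[:,:,::-1]
o=env.get_obs();print(o["eef_pos"],o["force"])
a=cv2.resize(w,(400,300));b=cv2.resize(s[186:326,202:342],(400,400))
c=np.zeros((400,800,3),np.uint8);c[:300,:400]=a;c[:,400:]=b
cv2.imwrite("pics/m3.png",c)
E
```

```text
[ 0.50496689 -0.03427926  0.09651197] [ 5.29737616 -1.76940785 19.2601849 ]
```

View pics/m3.png

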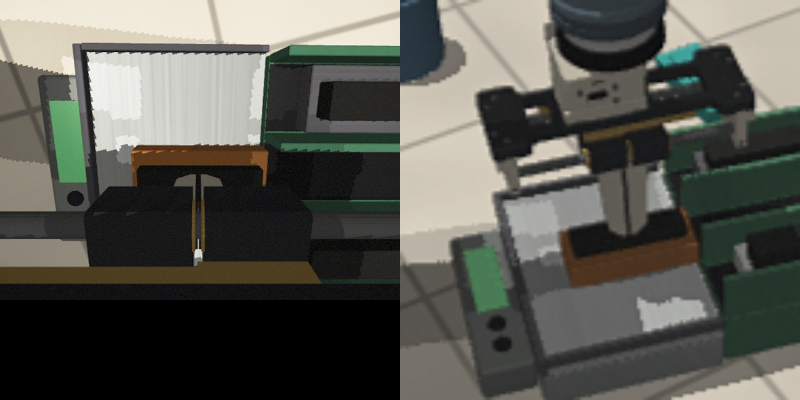

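The bar lies on the plate under the fingertips (side panel around (630,245)). Its rear end is still close to the mouth, so I'll draw it about 18 mm further.

Call:
jog_arm:
  moves: "0 -0.006 0 0 0 0 -1; 0 -0.006 0 0 0 0 -1; 0 -0.006 0 0 0 0 -1; 0 -0.006 0 0 0 0 -1; 0 -0.006 0 0 0 0 -1; 0 -0.006 0 0 0 0 -1"

```text
t: 12.4
eef_pos: [0.4891, -0.0304, 0.0965]
tcp_rot: [178.9, 0.0, 75.9]
force: [9.9, -3.1, 14.1]
opening: 0.0002
gripper_force: 7.1
```

Call:
jog_arm:
  moves: "0 0 -0.004 0 0 0 -1; 0 0 -0.006 0 0 0 -1; 0 0 -0.02 0 0 0 -1; 0 0 -0.1 0 0 0 -1; 0 0 -0.1 0 0 0 -1; 0 -0.1 -0.05 0 0 0 -1; 0 -0.1 0 0 0 0 -1; 0 0 0 0 0 0 -1; 0 0 0 0 0 0 -1"

```text
t: 13.52
eef_pos: [0.3843, -0.0036, 0.2322]
tcp_rot: [180.0, 0.0, 76.0]
force: [0.3, 0.4, -0.1]
opening: 0.0005
gripper_force: 0.0
```

```bash
python3 - <<'E'
from h import *
o=env.get_obs();w=env.get_image("wrist")[:,:,::-1];s=env.get_image("side")[:,:,::-1]
print(o["t"],o["eef_pos"],o["force"])
np.save("o.npy",o,allow_pickle=True);cv2.imwrite("pics/w4.png",w)
a=cv2.resize(w,(400,300));b=cv2.resize(s[186:326,202:342],(400,400))
c=np.zeros((400,800,3),np.uint8);c[:300,:400]=a;c[:,400:]=b
cv2.imwrite("pics/m4.png",c)
h=cv2.cvtColor(s.copy(),cv2.COLOR_BGR2HSV)
def rack(P):
    y=np.radians(-14.1);d=P[:,:2]-[.5566,-.0463];return np.c_[d[:,0]*np.cos(y)+d[:,1]*np.sin(y),-d[:,0]*np.sin(y)+d[:,1]*np.cos(y)]
h=cv2.cvtColor(w.copy(),cv2.COLOR_BGR2HSV);m=cv2.inRange(h,(5,120,60),(20,255,255));m[:,:]=cv2.morphologyEx(m,cv2.MORPH_OPEN,np.ones((3,3)))
for c in cv2.findContours(m,0,2)[0]:
    if cv2.contourArea(c)>500: print(cv2.boundingRect(c),(rack(ray("wrist",cv2.boxPoints(cv2.minAreaRect(c)),.063,o))*1000).round(1).tolist())
E
```

```text
13.525 [ 0.38432486 -0.00362498  0.2322241 ] [ 0.29769119  0.42847114 -0.11277716]
(107, 428, 44, 26) [[-366.2, -185.5], [-327.7, -182.7], [-328.9, -208.9], [-368.0, -211.8]]
(27, 428, 78, 25) [[-436.8, -183.8], [-367.8, -183.9], [-371.0, -209.3], [-441.1, -209.3]]
(190, 427, 51, 27) [[-291.0, -183.9], [-246.3, -182.2], [-246.7, -209.4], [-292.2, -211.3]]
(417, 419, 85, 35) [[-85.4, -209.3], [-87.1, -173.5], [-12.0, -174.8], [-8.5, -210.7]]
(309, 419, 102, 35) [[-183.9, -174.6], [-93.7, -174.6], [-91.7, -210.5], [-184.0, -210.5]]
(385, 198, 133, 59) [[-124.3, 23.3], [-21.8, 23.4], [-16.2, -23.4], [-122.3, -23.4]]
```

View pics/m4.png

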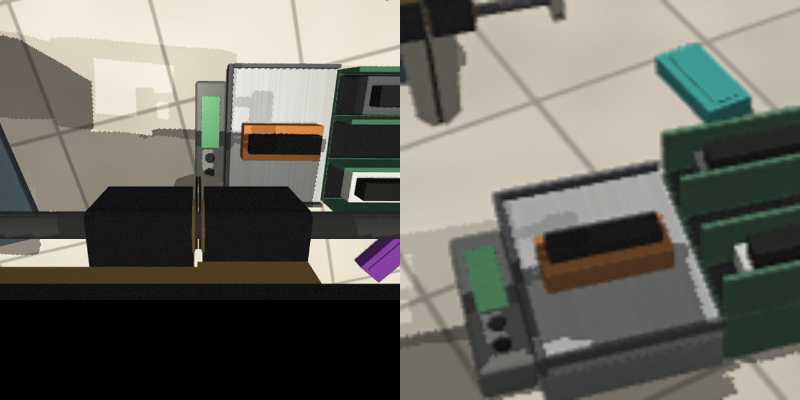

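The bar lies flat and lengthwise on the plate, with its centre about 71 mm in front of the mouth and its rear end about 20 mm clear. The robot touches nothing and the other weights are in place, so I'm handing in.

```bash
python3 -c "
from bench import env
print(env.job_done())"
```

```text
the job is handed in; nothing more can be done
None
```

I drew the bronze weight out onto the scale plate, where it lies flat and lengthwise about 71 mm in front of the lane mouth (rear end about 20 mm clear); the highest vertical force reading was 19.5 N, and I handed the job in at 13.5 s, but no verdict was returned.

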